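Air a sculptor's damp box: free the hold-down and crack the sealed lid

TASK

The clay in the damp box needs some air: flip the cam lever of the hold-down clamp all the way over to free its bolt, and pull the bolt by its knob towards the front as far as it goes, clear of the lid. Then take the lid by its handle, pull until the sticky seal lets go without letting the lid fly up, and hold it so that its front edge stands about 3 cm open; finish while still holding the lid still by the handle like that. Leave the bust, the jar and the bowl alone.

Things in the scene. Friction and masses are not known exactly. Their poses are not given: they have to be found in the camera images.
- box: Grey plastic damp box, fixed to the bench, 220 (x) x 320 (y) x 140 mm high with its seal; origin under its centre on the bench, z up, x from its front to its back (its front faces the robot). Along its front a dark steel ledge, 100 mm deep and as wide as the box, sticks out, top at 140 mm; the clamp with lever and bolt stands on it.
- lid (a joint): Lid hinge, rad: 0 shut, grows as the front edge rises (30 mm of opening is 0.13). The seal resists most in the first 3 mm of rise at the front edge, peaking at 12 to 20 N at the handle, weight included; beyond 10 mm it has let go and the lid's weight (about 0.6 kg) and a weak pull remain. It falls shut when let go. The forward bolt blocks it.
- lid_handle: The lid's handle: a round steel bar 12 mm thick, 90 mm long along its own y (parallel to the hinge), on two 10 mm posts at its ends, 195 mm in front of the hinge, on the left half of the lid seen from the robot. Origin at the middle of the bar, 40 mm above the lid's top. Turns with the lid.
- lever (a joint): Cam lever of the clamp, rad: about 0 to 0.12 locked (handle upright, nose lying across the bolt, blocking the bolt's ridge), 1.5 fully over (handle level, pointing right, -y of the box). It stays where it is left; takes 2 to 3 N at the handle.
- lever_pivot (a point): Pivot of the cam lever, 37 mm above the ledge, right of the bolt. At lever 0 its axes are those of the box (z up along the handle, y along the nose); the lever and this frame turn about its x axis. The dark steel handle is 14 mm (x) by 10 mm (y) and runs from the pivot to lever_tip; the nose is 37 mm long, 12 mm thick.
- lever_tip (a point): Free end of the lever's handle, 75 mm from the pivot.
- bolt (a joint): Sliding bolt of the clamp, m: 0 forward, its flat end reaching 25 mm over the lid; 0.045 pulled fully to the front (-x of the box), 20 mm clear of the lid. Friction about 3 N, stays where it is left.
- bolt_knob (a point): Middle of the bolt's upright round black knob, 18 mm in diameter, 35 mm high; 47.5 mm above the ledge. Its frame has the axes of the box. With the bolt forward it is 37 mm in front of (-x) the lever's pivot and 32 mm to its left (+y). The steel bar under the knob is 30 mm wide, 12 mm thick.
- bust: Bystander: white plaster bust, 72 mm wide, 120 mm high; origin under its centre.
- jar: Bystander: glass jar with a steel cap, 66 mm wide, 85 mm high; origin under its centre.
- bowl: Bystander: white ceramic bowl, 100 mm wide, 45 mm high; origin under its centre.
- lid_front (a point): Middle of the lid's front edge, on its underside; moves with the lid. The lid is 225 mm from the hinge axis to this edge, 330 mm wide, 12 mm thick, an aluminium frame with a clear window. The hinge axis lies along the box's back, parallel to the box's y, at x = 110 mm, z = 140 mm of the box.

How it is judged (in metres and radians):
On the way, in this order (a step that is already met when the one before it is completed fails the run):
1. the cam lever is flipped over, off the bolt (value of joint lever above 1.2 rad), for 0.1 s.
2. the bolt is pulled clear of the lid (value of joint bolt above 0.036 m), for 0.1 s.
3. the lid has broken free of the seal (value of joint lid above 0.06 rad), for 0.1 s.
At the end, for the whole second after the job is handed in: The lid is held still by the fingers on its handle (at least 1.5 N between them), 0.08 to 0.20 rad open (front edge about 18 to 45 mm up), with the lever still over (above 1.2 rad) and the bolt still pulled back (above 34 mm) (value of joint lid between 0.08 and 0.2 rad and velocity of joint lid between -0.05 and 0.05 rad/s and contact force between the fingers and lid_handle above 1.5 N and value of joint lever above 1.2 rad and value of joint bolt above 0.034 m); the arm keeps its last pose, push and grip.
It fails at once if the lid flies up (front edge more than about 75 mm up) (value of joint lid above 0.34 rad).
It fails at once if the bust, jar or bowl is moved by more than 30 mm or tipped (distance of any of bust, jar, bowl from where it was at the start of the episode above 0.03 m or angle between any of bust, jar, bowl's own z axis and vertical above 0.4 rad).
It also fails if it takes over 51 s, if anything falls off the work surface, if the arm or the gripper's body presses on something with over 40 N, if the wrist force passes 120 N, or if a joint passes its speed limit or range.

ROBOT

A 6-joint arm with a two-finger parallel gripper is mounted at the origin on the work surface. World frame = base frame: x ahead of the robot, y to its left, z up, the work surface at z = 0. Lengths are in m, angles in degrees, forces in N, time in s.
With the tool pointing down it reaches from about 0.35 to 0.875 m from the base axis. Payload 4.2 kg.
Tool frame: the origin (TCP) lies on the front face of the gripper's body, between the roots of the fingers; the fingertips stand 70 mm ahead of it and the grasp point (between the pads) lies 51 mm ahead of it; z points along the fingers, y is the line along which they close (so a half turn about z gives the same grasp; the last joint's range is limited). The gripper opens to 87 mm and grips with 3 to 60 N. Pads are 19 mm wide; open, the fingers measure 117 mm over their backs; the gripper's body (75 mm by 190 mm) begins 51 mm behind the grasp point.
Start: joints at [-48.667, 22.042, 0.453, 0, -68.411, -14.817], TCP at [0.279, -0.559, 0.292] pointing down, gripper open.
Joint ranges: [-179.83, 179.83], [-69.29, 118.12], [-61.27, 80.66], [-181.25, 117.63], [-171.15, -9.14], [-177.46, 177.46]. Speed limits (degrees/s): [159.86, 159.86, 180, 180, 180, 180].

INTERFACE

Orientations are given as a 3x3 rotation matrix whose columns are the frame's x, y, z axes.
In Python, from station import r gives the robot as it stands.
- The arm moves only by the shell command python3 -m pendant 'ROWS' [OPENING]. ROWS is JSON, a list of rows, each a list of 2 entries, a list of its own where there are three numbers: the shift along the tool's x, y, z in mm, then the turn, a rotation vector about the tool's x, y, z in rad. A call has 1 to 10 rows; each row is the pose to reach, as a shift and turn from the pose commanded when the call began, along the tool's axes at that moment; what a row does not reach only later rows make up. A row lasts 1/10 s, in which the tool goes at most 50 mm and 8.59 degrees, less where a joint would pass 70% of its speed; a pose out of reach is approached as far as the arm can. A call with a gripper value outside its range is refused whole. OPENING is the opening, from 0 (shut) to 1 (fully open), set as the call begins (- or left out, the last holds). The fingers move at their own pace and stop on an object; the grip force is fixed at half the most. Time passes only in rows, so rows that repeat a pose let the fingers close. It gives the time, the measured TCP pose, the force, the opening and the grip force at its end, in the units of the state.
- r.sense(): the state, without advancing time (a new reading comes with each control period).
- r.capture(name): name is "scene" or "top"; returns a dict with "frame" (384x512x3 uint8, red, green, blue), "vertical_fov" (degrees; the focal length in pixels is half the picture's height over the tangent of half this angle, whatever the lens; pixels are square), "cx", "cy" (the principal point, pixels), "distortion" ([k1, k2, p1, p2, k3] as OpenCV has them; the pictures are not rectified), "rvec" (rotation vector, rad) and "tvec" (3), from world to camera coordinates, as OpenCV has them. Camera axes: x right, y down, z forward; pixel columns grow to the right and rows downward; lengths in m; the calibration is good to about 2 mm. A picture is of the moment at which its call begins. There is no depth.
- r.finish_job(): hands the job in; it is judged then, once.
The state is a dict: "time_s": time; "joints": joint angles; "joint_velocities": joint speeds; "effort": joint torques, N m; "tcp_pos": TCP position; "ee_rot": TCP orientation; "wrist_force": force on the tool from outside, world axes, zero at the start; "moment": the same for the moment, N m; "gripper_width": opening from 0.0 (shut) to 1.0 (fully open); "gripper_force": force on a finger pad.
Only numpy, scipy, OpenCV 4.12 (cv2) and the standard library are available. Lean on these libraries where they do the work, as an engineer would, in place of code of your own. Each camera call takes 0.05 s, during which the arm holds its last target. There are 200 camera calls.

## Working session

There is one attempt and no reset: what is moved stays moved. The work goes in short steps, Python scripts to look and compute and a shell command to move; the robot and the scene stay as the last step left them, time stands still between calls to the robot, and variables do not carry over. Pictures are saved under pics/ and viewed, at most 10 in all, crops included, and the job is handed in when it is done.

```bash
ls; mkdir -p pics; python3 - <<'E'
from station import r
import cv2,pickle
s=r.sense();print(s)
for n in("scene","top"):
    c=r.capture(n);pickle.dump(c,open(n+".pkl","wb"));cv2.imwrite(f"pics/{n}0.png",cv2.resize(c["frame"][:,:,::-1],(800,600),interpolation=cv2.INTER_CUBIC))
    print({k:v for k,v in c.items() if k!="frame"})
E
```

```text
pics
{'time_s': 0.0, 'joints': array([-4.86656387e+01,  2.20911933e+01,  3.79982947e-01, -2.88106655e-02,
       -6.84115600e+01, -1.48169826e+01]), 'joint_velocities': array([-0.05160957, -0.07861383,  0.05047294,  0.08694293,  0.03535788,
       -0.116046  ]), 'effort': array([-3.31357096e-04, -3.90667069e+01,  1.87404621e+01,  4.21981305e+00,
        1.10390276e-02, -2.02127972e-04]), 'tcp_pos': array([ 0.27886824, -0.55883321,  0.29115674]), 'ee_rot': array([[-8.94881741e-01, -4.46302069e-01, -1.06407002e-03],
       [-4.46303327e-01,  8.94879692e-01,  1.91769147e-03],
       [ 9.63449782e-05,  2.19100507e-03, -9.99997595e-01]]), 'wrist_force': array([-0.17700773,  0.62071244, -0.28590114]), 'moment': array([ 0.01520599, -0.02193219, -0.05098952]), 'gripper_force': 0.0, 'gripper_width': 0.9996757206044199}
{'vertical_fov': 53.81691259350499, 'cx': 259.7709226497492, 'cy': 185.97679044302765, 'distortion': array([-0.11957439,  0.        ,  0.        ,  0.        ,  0.        ]), 'rvec': array([ 1.34202816,  2.18188903, -0.90191269]), 'tvec': array([ 0.25584804, -0.28119488,  1.39261824])}
{'vertical_fov': 55.412391538167654, 'cx': 259.4593932802053, 'cy': 193.01254351862343, 'distortion': array([-0.0276535,  0.       ,  0.       ,  0.       ,  0.       ]), 'rvec': array([ 2.13976927, -2.12248897,  0.17277425]), 'tvec': array([0.00915549, 0.63220741, 0.8850529 ])}
```

View pics/scene0.png

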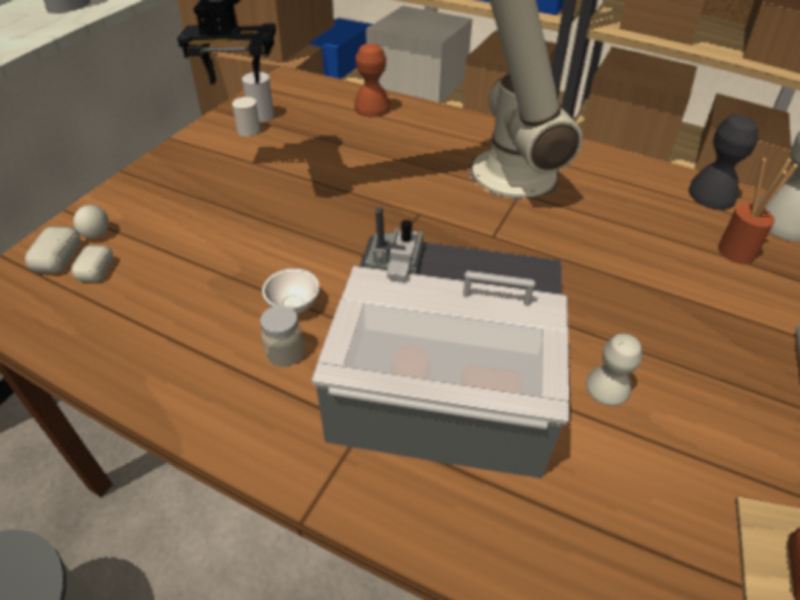

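View pics/top0.png

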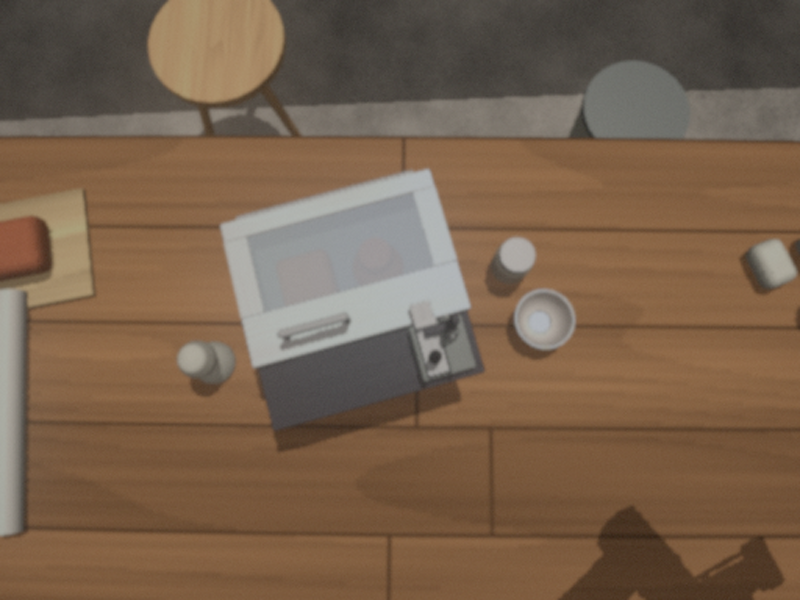

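The pictures show the box front facing the robot. In the top view the lid corners are at about (221,225), (431,171), (469,310) and (252,364). The handle runs from (280,333) to (348,320), and the clamp is near (435,340). I'll zoom in for accuracy.

```bash
python3 - <<'E'
import cv2,pickle,numpy as np
a=pickle.load(open("top.pkl","rb"))["frame"][100:280,135:320,::-1]
b=pickle.load(open("scene.pkl","rb"))["frame"][125:200,220:370,::-1]
cv2.imwrite("pics/topc.png",cv2.resize(a,None,fx=3.3,fy=3.3,interpolation=cv2.INTER_CUBIC))
cv2.imwrite("pics/scenec.png",cv2.resize(b,None,fx=5,fy=5,interpolation=cv2.INTER_CUBIC))
E
```

```text
(no output)
```

View pics/topc.png

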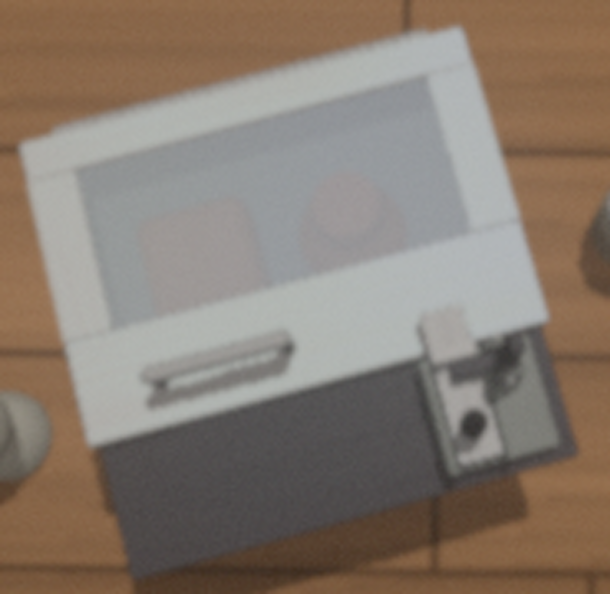

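View pics/scenec.png

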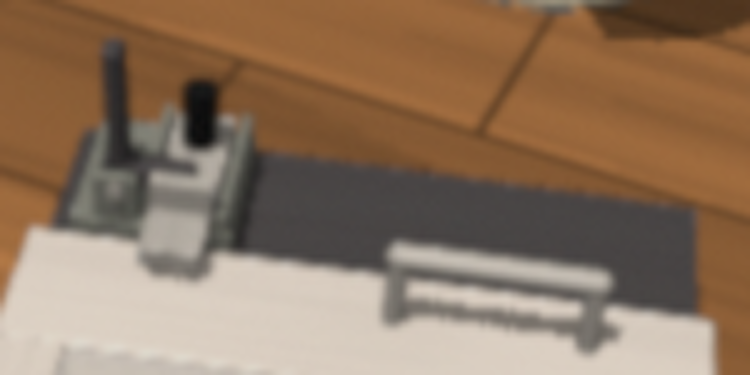

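In the top crop, the lid's front corners are at (90,446) and (548,322), the ledge's front corners at (135,578) and (577,455), and the bar ends at (145,376) and (291,341). The knob top is at (475,420) and the lever tip near (512,346). In the scene crop, the lever tip is at (115,45), the knob top at (202,86), and the bar ends at (392,250) and (608,280). Next I fit the poses to these points.

```bash
cat > fit.py <<'E'
import cv2,pickle,numpy as np
from scipy.optimize import least_squares
cam={}
for n in("scene","top"):
    c=pickle.load(open(n+".pkl","rb"));f=192/np.tan(np.radians(c["vertical_fov"]/2))
    cam[n]=(np.array([[f,0,c["cx"]],[0,f,c["cy"]],[0,0,1]]),c)
def proj(n,P):
    K,c=cam[n];return cv2.projectPoints(np.array(P,float).reshape(-1,1,3),c["rvec"],c["tvec"],K,c["distortion"])[0][:,0]
def world(p,P):
    c,s=np.cos(p[2]),np.sin(p[2]);P=np.atleast_2d(P)
    return P@np.array([[c,s,0],[-s,c,0],[0,0,1]])+[p[0],p[1],0]
def pts(p): # x,y,yaw,handle y,knob x,knob y,lever
    hy,kx,ky,a=p[3:]
    L={"fl":(-.115,.165,.152),"fr":(-.115,-.165,.152),"lfl":(-.21,.16,.14),"lfr":(-.21,-.16,.14),
     "h1":(-.085,hy+.043,.192),"h2":(-.085,hy-.043,.192),"kt":(kx,ky,.205),"kb":(kx,ky,.1725),
     "tip":(kx+.037,ky-.032-.075*np.sin(a),.177+.075*np.cos(a))}
    return {k:world(p,v)[0] for k,v in L.items()}
T=lambda u,v:((u+.5)/3.3-.5+135,(v+.5)/3.3-.5+100)
S=lambda u,v:((u+.5)/5-.5+220,(v+.5)/5-.5+125)
obs=[("top","fl",T(90,446)),("top","fr",T(548,322)),("top","lfl",T(135,578)),("top","lfr",T(577,455)),
("top","h1",T(147,376)),("top","h2",T(288,341)),("top","kt",T(475,420)),("top","tip",T(512,347)),
("scene","tip",S(115,45)),("scene","kt",S(202,86)),("scene","kb",S(200,140)),("scene","h1",S(606,280)),("scene","h2",S(394,250)),
("scene","fl",S(715,320)),("scene","fr",S(30,230)),("scene","lfl",S(695,208))]
def res(p):
    q=pts(p);return np.concatenate([proj(n,q[k])[0]-o for n,k,o in obs])
if __name__=="__main__":
    s=least_squares(res,[.6,0,.2,.07,-.17,-.1,0],loss="soft_l1",x_scale=[.1,.1,.1,.1,.1,.1,.1])
    p=s.x;print(np.round(p,4));np.save("p.npy",p)
    for o,e in zip(obs,res(p).reshape(-1,2)):print(o[0],o[1],e.round(1))
    for k,v in pts(p).items():print(k,v.round(4))
    print("pivot",world(p,[p[4]+.037,p[5]-.032,.177]).round(4),"handle",world(p,[-.085,p[3],.192]).round(4))
E
python3 fit.py
```

```text
[ 0.6722  0.1086  0.2804  0.0591 -0.173  -0.0913  0.0107]
top fl [-1.1  0.9]
top fr [ 0.4 -0.5]
top lfl [-1.6  1.4]
top lfr [0.9 0.3]
top h1 [ 1.7 -0.1]
top h2 [-2.7 -0.1]
top kt [-0.4  1.3]
top tip [ 0.1 -0.5]
scene tip [0.2 0.2]
scene kt [-0.4  0.3]
scene kb [-0.3 -0.1]
scene h1 [-3.1  1. ]
scene h2 [1.  1.8]
scene fl [-0.6  0.3]
scene fr [-0.5 -0.5]
scene lfl [-0.  0.]
fl [0.5161 0.2354 0.152 ]
fr [ 0.6074 -0.0818  0.152 ]
lfl [0.4262 0.2043 0.14  ]
lfr [ 0.5147 -0.1032  0.14  ]
h1 [0.5623 0.1832 0.192 ]
h2 [0.5861 0.1005 0.192 ]
kt [ 0.5313 -0.027   0.205 ]
kb [ 0.5313 -0.027   0.1725]
tip [ 0.5759 -0.0483  0.252 ]
pivot [[ 0.5757 -0.0475  0.177 ]] handle [[0.5742 0.1419 0.192 ]]
```

```bash
cat > go.py <<'E'
import numpy as np
from scipy.spatial.transform import Rotation as R
from fit import world
from station import r
p=np.load("p.npy")
def rel(bx,by,z,ahead,yaw=0):
    """shift mm/turn rad to bring the point 'ahead' m along fingers to box point; yaw deg about world z from tool y||box y"""
    s=r.sense();M=R.from_matrix(s["ee_rot"])
    t=world(p,[bx,by,z])[0]
    a=p[2]+np.radians(yaw);c,sn=np.cos(a),np.sin(a)
    G=R.from_matrix(np.array([[-c,-sn,0],[-sn,c,0],[0,0,-1]]))
    tcp=t-ahead*G.as_matrix()[:,2]
    print("shift",(M.inv().apply(tcp-s["tcp_pos"])*1000).round(1),"turn",(M.inv()*G).as_rotvec().round(3))
def where(ahead=.07):
    s=r.sense();w=s["tcp_pos"]+ahead*s["ee_rot"][:,2]-[p[0],p[1],0]
    c,sn=np.cos(p[2]),np.sin(p[2]);b=np.array([c*w[0]+sn*w[1],-sn*w[0]+c*w[1],w[2]])
    print("t",round(s["time_s"],2),"box pt",(b*1000).round(1),"F",s["wrist_force"].round(1),"w",round(s["gripper_width"],3),"gf",round(s["gripper_force"],1))
E
python3 -c "
from go import *
print(p[4]+.037,p[5]-.032)
rel(p[4]+.037,p[5]-.032+.03,.30,.07)
rel(p[4]+.037,p[5]-.032+.03,.228,.07)"
```

```text
-0.13600834705640757 -0.1233179512328018
shift [-499.3  354.8  -78.1] turn [ 0.002 -0.     0.182]
shift [-499.3  354.6   -6.1] turn [ 0.002 -0.     0.182]
```

```bash
python3 -m pendant '[[[0,0,-45],[0,0,0]],[[-35,25,-78],[0,0,0.03]],[[-75,53,-78],[0,0,0.06]],[[-115,82,-78],[0,0,0.1]],[[-155,110,-78],[0,0,0.14]],[[-195,139,-78],[0,0,0.182]],[[-235,167,-78],[0,0,0.182]],[[-275,195,-78],[0,0,0.182]],[[-315,224,-78],[0,0,0.182]],[[-350,249,-78],[0,0,0.182]]]' 0; python3 -c "
from go import *
where()
rel(p[4]+.037,p[5]-.032+.03,.30,.07)"
```

```text
time_s: 1.1
tcp_pos: [0.4815, -0.1779, 0.37]
ee_rot: [[-0.961, -0.278, -0.0], [-0.278, 0.961, 0.0], [0.0, 0.0, -1.0]]
wrist_force: [1.7, -0.6, -0.6]
gripper_width: 0.175
gripper_force: 0.0
t 1.1 box pt [-262.6 -222.5  300. ] F [ 1.7 -0.6 -0.6] w 0.175 gf 0.0
shift [-126.8  129.     0. ] turn [ 0.    -0.     0.001]
```

```bash
python3 -m pendant '[[[-32,32,0],[0,0,0]],[[-64,65,0],[0,0,0]],[[-96,97,0],[0,0,0]],[[-127,129,0],[0,0,0]],[[-127,129,0],[0,0,0]],[[-127,129,20],[0,0,0]],[[-127,129,40],[0,0,0]],[[-127,129,60],[0,0,0]],[[-127,129,72],[0,0,0]],[[-127,129,72],[0,0,0]]]'; python3 - <<'E'
from go import *
import cv2
where()
c=r.capture("scene")["frame"][100:210,200:350,::-1]
d=r.capture("top")["frame"][160:270,210:330,::-1]
f=lambda x:cv2.resize(x,(400,int(400*x.shape[0]/x.shape[1])),interpolation=cv2.INTER_CUBIC)[:290]
cv2.imwrite("pics/a.png",np.hstack([f(c),f(d)]))
E
```

```text
time_s: 2.1
tcp_pos: [0.5663, -0.0214, 0.2963]
ee_rot: [[-0.961, -0.277, -0.004], [-0.277, 0.961, -0.001], [0.004, 0.001, -1.0]]
wrist_force: [0.5, 0.2, 0.5]
gripper_width: 0.005
gripper_force: 0.0
t 2.1 box pt [-138.1  -95.6  226.3] F [0.5 0.2 0.5] w 0.005 gf 0.0
```

View pics/a.png

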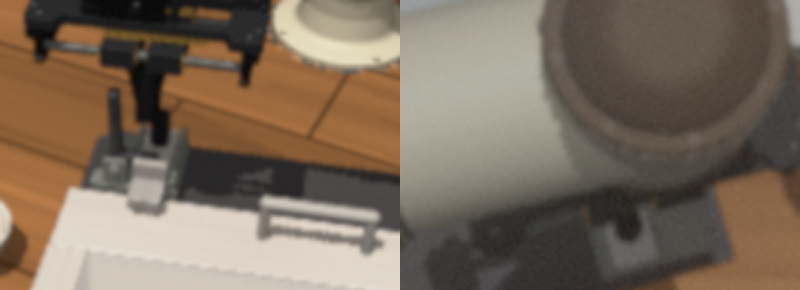

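The closed fingers, at (148,100) in the left half, stand left of the upright lever at (113,120) and above the bolt. I'll start the sweep.

```bash
python3 -m pendant '[[[0,-8,0],[0,0,0]],[[0,-15,0],[0,0,0]],[[0,-23,0],[0,0,0]],[[0,-30,2],[0,0,0]],[[0,-37,5],[0,0,0]],[[0,-43,9],[0,0,0]],[[0,-49,14],[0,0,0]],[[0,-54,20],[0,0,0]],[[0,-58,27],[0,0,0]],[[0,-58,27],[0,0,0]]]'; python3 -c "
from go import *
where()"
```

```text
time_s: 3.2
tcp_pos: [0.5829, -0.0773, 0.2694]
ee_rot: [[-0.961, -0.276, -0.003], [-0.276, 0.961, 0.0], [0.003, 0.001, -1.0]]
wrist_force: [-0.9, -0.4, 0.1]
gripper_width: 0.006
gripper_force: 0.0
t 3.2 box pt [-137.6 -153.9  199.4] F [-0.9 -0.4  0.1] w 0.006 gf 0.0
```

```bash
python3 -m pendant '[[[0,-2,4],[0,0,0]],[[0,-4,8],[0,0,0]],[[0,-5,12],[0,0,0]],[[0,-5,15],[0,0,0]],[[0,-5,16],[0,0,0]]]'; python3 - <<'E'
from go import *
import cv2
where()
c=r.capture("scene")["frame"][100:210,200:350,::-1]
cv2.imwrite("pics/b.png",cv2.resize(c,(750,550),interpolation=cv2.INTER_CUBIC))
E
```

```text
time_s: 3.7
tcp_pos: [0.5846, -0.0819, 0.2549]
ee_rot: [[-0.961, -0.277, -0.001], [-0.277, 0.961, -0.001], [0.001, -0.001, -1.0]]
wrist_force: [-2.0, -1.2, 4.9]
gripper_width: 0.002
gripper_force: 2.2
t 3.7 box pt [-137.1 -158.9  184.9] F [-2.  -1.2  4.9] w 0.002 gf 2.2
```

View pics/b.png

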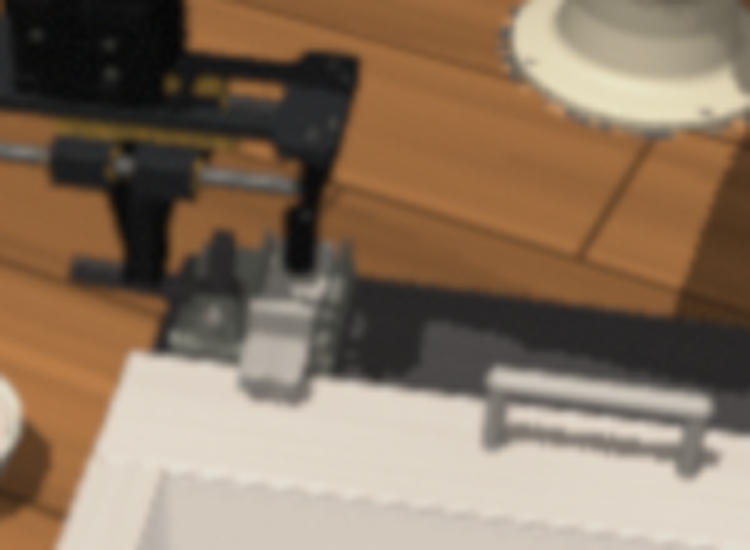

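The lever at (130,275) now lies level pointing right with the nose up, so it is fully over. The force was a light 5 N. Next is the knob.

```bash
python3 -m pendant '[[[0,0,-20],[0,0,0]],[[0,0,-45],[0,0,0]],[[0,0,-60],[0,0,0]],[[0,0,-60],[0,0,0]]]' 0.7; python3 -c "
from go import *
where()
rel(p[4],p[5],.24,.07)"
```

```text
time_s: 4.15
tcp_pos: [0.586, -0.0813, 0.3175]
ee_rot: [[-0.961, -0.278, 0.006], [-0.278, 0.961, 0.001], [-0.006, -0.001, -1.0]]
wrist_force: [-0.0, 0.8, -0.2]
gripper_width: 0.284
gripper_force: 0.0
t 4.15 box pt [-135.  -158.7  247.5] F [-0.   0.8 -0.2] w 0.284 gf 0.0
shift [37.6 67.3  7.2] turn [-0.001  0.006  0.001]
```

```bash
python3 -m pendant '[[[12,25,0],[0,0,0]],[[24,45,0],[0,0,0]],[[36,67,5],[0,0,0]],[[36,67,5],[0,0,0]],[[36,67,5],[0,0,0]],[[36,67,5],[0,0,0]]]'; python3 -c "
from go import *
where()
rel(p[4],p[5],.176,.07)"
```

```text
time_s: 4.75
tcp_pos: [0.5321, -0.0273, 0.3098]
ee_rot: [[-0.961, -0.277, -0.0], [-0.277, 0.961, -0.0], [0.0, 0.0, -1.0]]
wrist_force: [-0.2, 0.2, 0.5]
gripper_width: 0.688
gripper_force: 0.0
t 4.75 box pt [-172.3  -91.8  239.8] F [-0.2  0.2  0.5] w 0.688 gf 0.0
shift [ 0.7  0.5 63.8] turn [ 0. -0.  0.]
```

```bash
python3 -m pendant '[[[1,0,20],[0,0,0]],[[1,0,40],[0,0,0]],[[1,0,55],[0,0,0]],[[1,0,63],[0,0,0]],[[1,0,63],[0,0,0]],[[1,0,63],[0,0,0]]]' && python3 -m pendant '[[[0,0,0],[0,0,0]],[[0,0,0],[0,0,0]],[[0,0,0],[0,0,0]],[[0,0,0],[0,0,0]],[[0,0,0],[0,0,0]],[[0,0,0],[0,0,0]],[[0,0,0],[0,0,0]]]' 0; python3 -c "
from go import *
where()"
```

```text
time_s: 5.35
tcp_pos: [0.5313, -0.0276, 0.2477]
ee_rot: [[-0.961, -0.277, 0.001], [-0.277, 0.961, -0.0], [-0.001, -0.0, -1.0]]
wrist_force: [0.4, 0.3, 0.7]
gripper_width: 0.706
gripper_force: 0.0
time_s: 6.05
tcp_pos: [0.5305, -0.0268, 0.2473]
ee_rot: [[-0.961, -0.277, -0.0], [-0.277, 0.961, 0.001], [-0.0, 0.001, -1.0]]
wrist_force: [-2.0, 2.8, 0.2]
gripper_width: 0.199
gripper_force: 30.0
t 6.05 box pt [-173.7  -90.8  177.3] F [-2.   2.8  0.2] w 0.199 gf 30.0
```

The opening of about 17 mm matches the 18 mm knob, so I'll pull.

```bash
python3 -m pendant '[[[8,0,0],[0,0,0]],[[16,0,0],[0,0,0]],[[24,0,0],[0,0,0]],[[32,0,0],[0,0,0]],[[39,0,0],[0,0,0]],[[43,0,0],[0,0,0]],[[46,0,0],[0,0,0]],[[46,0,0],[0,0,0]]]'; python3 -c "
from go import *
where()"
```

```text
time_s: 6.85
tcp_pos: [0.4869, -0.0393, 0.2473]
ee_rot: [[-0.961, -0.277, 0.003], [-0.277, 0.961, 0.002], [-0.004, 0.001, -1.0]]
wrist_force: [2.9, 5.6, -2.3]
gripper_width: 0.197
gripper_force: 30.0
t 6.85 box pt [-218.8  -90.8  177.3] F [ 2.9  5.6 -2.3] w 0.197 gf 30.0
```

```bash
python3 -m pendant '[[[0,0,0],[0,0,0]],[[0,0,0],[0,0,0]],[[0,0,0],[0,0,0]],[[0,0,-20],[0,0,0]],[[0,0,-50],[0,0,0]],[[0,0,-85],[0,0,0]],[[0,0,-100],[0,0,0]],[[0,0,-100],[0,0,0]],[[0,0,-100],[0,0,0]]]' 0.6; python3 - <<'E'
from go import *
import cv2
where();print(r.sense()["joints"].round(1))
for y in(90,-90):rel(-.085,p[3],.26,.051,y)
c=r.capture("scene")["frame"][100:210,200:350,::-1]
cv2.imwrite("pics/c.png",cv2.resize(c,(750,550),interpolation=cv2.INTER_CUBIC))
E
```

```text
time_s: 7.75
tcp_pos: [0.4859, -0.0404, 0.3466]
ee_rot: [[-0.961, -0.277, -0.001], [-0.277, 0.961, 0.0], [0.001, 0.0, -1.0]]
wrist_force: [0.4, 0.9, -1.0]
gripper_width: 0.601
gripper_force: 0.0
t 7.75 box pt [-220.4  -91.6  276.6] F [ 0.4  0.9 -1. ] w 0.601 gf 0.0
[ 14.4   6.4 -12.8  -0.  -70.9 -88.3]
shift [-135.4  150.7   35.5] turn [ 1.000e-03 -1.000e-03 -1.571e+00]
shift [-135.4  150.7   35.5] turn [-1.000e-03 -1.000e-03  1.571e+00]
```

View pics/c.png

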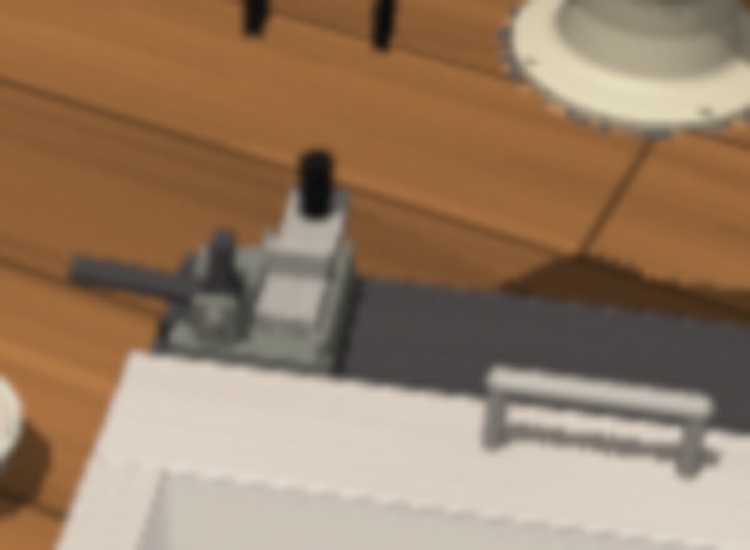

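The bolt is pulled back with its knob at (317,185), and the lever at (130,275) is still over. Next is the lid handle.

```bash
python3 -m pendant '[[[-13,15,0],[0,0,-0.14]],[[-26,30,0],[0,0,-0.28]],[[-39,45,0],[0,0,-0.42]],[[-52,60,0],[0,0,-0.56]],[[-65,75,0],[0,0,-0.70]],[[-78,90,0],[0,0,-0.84]],[[-91,105,0],[0,0,-0.98]],[[-104,120,0],[0,0,-1.12]],[[-117,135,0],[0,0,-1.26]],[[-130,145,0],[0,0,-1.40]]]' && python3 -m pendant '[[[0,0,0],[0,0,-0.1]],[[0,0,0],[0,0,-0.171]],[[0,0,0],[0,0,-0.171]],[[0,0,0],[0,0,-0.171]]]'; python3 -c "
from go import *
where()
rel(-.085,p[3],.235,.051,90)"
```

```text
time_s: 8.8
tcp_pos: [0.571, 0.1359, 0.3451]
ee_rot: [[0.116, -0.993, -0.004], [-0.993, -0.116, -0.002], [0.001, 0.004, -1.0]]
wrist_force: [0.4, 0.2, -0.3]
gripper_width: 0.598
gripper_force: 0.0
time_s: 9.2
tcp_pos: [0.5709, 0.135, 0.346]
ee_rot: [[0.276, -0.961, -0.002], [-0.961, -0.276, -0.001], [0.0, 0.002, -1.0]]
wrist_force: [0.3, 0.4, 0.1]
gripper_width: 0.597
gripper_force: 0.0
t 9.2 box pt [-90.3  53.3 276. ] F [0.3 0.4 0.1] w 0.597 gf 0.0
shift [-5.7 -5.2 59.9] turn [ 0.002 -0.    -0.001]
```

```bash
python3 -m pendant '[[[-6,-5,20],[0,0,0]],[[-6,-5,45],[0,0,0]],[[-6,-5,70],[0,0,0]],[[-6,-5,90],[0,0,0]],[[-6,-5,100],[0,0,0]],[[-6,-5,104],[0,0,0]],[[-6,-5,104],[0,0,0]],[[-6,-5,104],[0,0,0]]]' && python3 -m pendant '[[[0,0,0],[0,0,0]],[[0,0,0],[0,0,0]],[[0,0,0],[0,0,0]],[[0,0,0],[0,0,0]],[[0,0,0],[0,0,0]],[[0,0,0],[0,0,0]],[[0,0,0],[0,0,0]]]' 0; python3 -c "
from go import *
where(.051)"
```

```text
time_s: 10.0
tcp_pos: [0.5749, 0.1425, 0.2444]
ee_rot: [[0.277, -0.961, 0.002], [-0.961, -0.277, 0.001], [-0.0, -0.002, -1.0]]
wrist_force: [0.1, -0.8, 0.9]
gripper_width: 0.596
gripper_force: 0.0
time_s: 10.7
tcp_pos: [0.5735, 0.1421, 0.2432]
ee_rot: [[0.277, -0.961, -0.002], [-0.961, -0.277, -0.001], [0.0, 0.003, -1.0]]
wrist_force: [-3.3, 0.3, 1.9]
gripper_width: 0.129
gripper_force: 30.0
t 10.7 box pt [-85.8  59.5 192.2] F [-3.3  0.3  1.9] w 0.129 gf 30.0
```

The opening of about 11 mm matches the 12 mm bar. I'll lift slowly along the arc.

```bash
python3 -m pendant '[[[0,0,-1],[0,0,0]],[[0,-0.5,-2],[0,0,0]],[[0,-1,-3],[0,0,0]],[[0,-1,-4],[0,0,0]],[[0,-1.5,-5],[0,0,0]],[[0,-1.5,-6],[0,0,0]],[[0,-2,-7],[0,0,0]],[[0,-2,-8],[0,0,0]],[[0,-2.5,-9],[0,0,0]],[[0,-2.5,-10],[0,0,0]]]'; python3 -c "
from go import *
where(.051)"
```

```text
time_s: 11.7
tcp_pos: [0.5767, 0.1429, 0.2549]
ee_rot: [[0.278, -0.961, 0.001], [-0.961, -0.278, -0.0], [0.0, -0.001, -1.0]]
wrist_force: [-5.1, -0.5, -4.5]
gripper_width: 0.123
gripper_force: 30.0
t 11.7 box pt [-82.3  59.4 203.9] F [-5.1 -0.5 -4.5] w 0.123 gf 30.0
```

```bash
python3 -m pendant '[[[0,-0.5,-2],[0,0,0]],[[0,-1.5,-4],[0,0,0]],[[0,-2,-6],[0,0,0]],[[0,-3,-8],[0,0,0]],[[0,-4,-10],[0,0,0]],[[0,-5,-12],[0,0,0]],[[0,-5.5,-14],[0,0,0]],[[0,-5.5,-14],[0,0,0]],[[0,-5.5,-14],[0,0,0]],[[0,-5.5,-14],[0,0,0]]]'; python3 - <<'E'
from go import *
import cv2
where(.051)
for n,(a,b) in {"scene":(100,180)}.items():
    c=r.capture(n)["frame"][100:290,190:390,::-1]
    cv2.imwrite("pics/d.png",cv2.resize(c,(630,598),interpolation=cv2.INTER_CUBIC))
E
```

```text
time_s: 12.7
tcp_pos: [0.5813, 0.1443, 0.268]
ee_rot: [[0.277, -0.961, -0.002], [-0.961, -0.277, -0.001], [0.0, 0.002, -1.0]]
wrist_force: [-6.3, -1.2, -4.2]
gripper_width: 0.124
gripper_force: 30.0
t 12.7 box pt [-77.6  59.4 217. ] F [-6.3 -1.2 -4.2] w 0.124 gf 30.0
```

View pics/d.png

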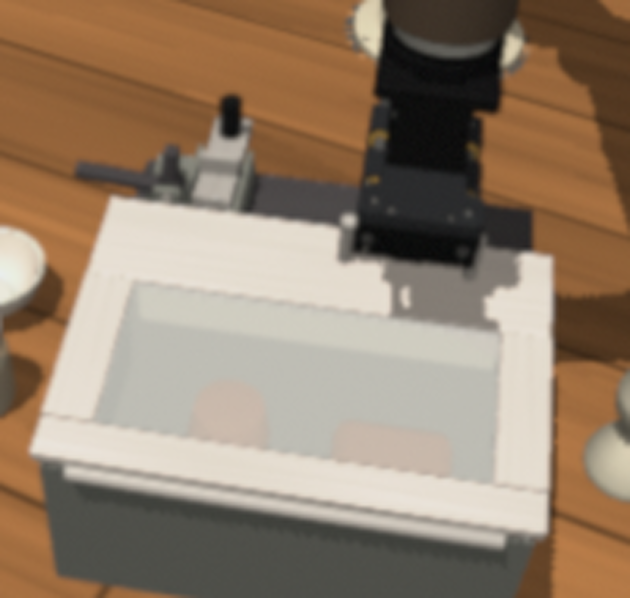

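The lid's front edge is raised, with its front corners at (112,200) and (552,255), and it is held in the fingers. The lever is still over at (110,175) and the bolt is still back, with its knob at (231,112). The bar has risen about 25 mm, which is about 0.13 rad.

```bash
python3 -c "
from go import *
where(.051);print(r.finish_job())"
```

```text
t 12.75 box pt [-77.6  59.4 217. ] F [-7.8 -0.8 -4. ] w 0.125 gf 30.0
the job is handed in; nothing more can be done
None
```

I flipped the lever fully over, pulled the bolt back 45 mm and broke the seal; the lid is held still by its handle about 0.13 rad (3 cm) open, and the job is handed in at 12.75 s (no verdict came back).

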